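# Thread spools into their cups by size

## Robot

A 7-joint arm with a two-finger parallel gripper is mounted at the origin on the work surface. World frame = base frame: x ahead of the robot, y to its left, z up, the work surface at z = 0. Lengths are in m, angles in rad, forces in N, time in s.
With the tool pointing down it reaches from about 0.425 to 0.925 m from the base axis. Payload 6.8 kg.
Tool frame: the origin (TCP) lies between the finger pads; the fingertips stand r.tip_reach ahead of it and the grasp point (between the pads) lies 11 mm behind it (r.tip_reach is the distance from the TCP to the fingertips, in m); z points along the fingers, y is the direction in which the jaws open and shut (so a half turn about z gives the same grasp; the last joint's range is limited). The gripper opens to 85 mm and grips with 20 to 120 N. Pads are 22 mm wide; open, the fingers measure 114 mm over their backs; the gripper's body (76 mm by 85 mm) begins 54 mm behind the grasp point. The pads swing forward as they close: fully open they stand 13 mm farther back than shut.
Start: joints at [1.228, 0.477, 0.022, 1.555, -0.011, 1.109, -0.083], TCP at [0.157, -0.656, 0.239] pointing down, gripper open.
Joint ranges: [-2.96, 2.96], [-0.34, 2.1], [-1.41, 1.46], [0.24, 2.44], [-1.37, 4.51], [0.17, 1.92], [-2.96, 2.96]. Speed limits (rad/s): [2.39, 2.39, 3.14, 3.14, 3.14, 3.14, 3.14].

## Interface

Orientations are given as a rotation vector (axis times angle).
In Python, from bench import r, eyes, spotter gives the robot as it stands.
- The arm moves only by the tool carry_out, never from a script. Its argument "series" is text: rows parted by semicolons, each of 5 numbers parted by spaces: the shift along the tool's x, y, z in cm, then the turn about the tool's z in rad, then the opening, from 0 (shut) to 1 (fully open). In form: x y z yaw gripper; .... A call has 1 to 8 rows; each row shifts and turns the commanded pose from where the row before left it, along the tool's axes as they then stand; what a row does not reach is not made up. A row lasts 1/8 s, in which the tool goes at most 62.5 mm and 10.7 degrees, less where a joint would pass 70% of its speed; a pose out of reach is approached as far as the arm can. A call with a gripper value outside its range is refused whole. The fingers move at their own pace and stop on an object; "grip_force" is the grip in N (left out, the last holds). Time passes only in rows, so rows that do not move let the fingers close. It gives the time, the measured TCP pose, the force and the opening at its end, in the units of the state.
- r.get_obs(): the state, without advancing time (a new reading comes with each control period).
- eyes.grab_frame(name): name is "scene" or "side" or "wrist"; returns a dict with "color" (480x640x3 uint8, blue, green, red), "intrinsics" (3x3 intrinsics, pixels), "R" (3x3) and "t" (3): a world point X has camera coordinates R X + t; the wrist camera has in their place "T_tool_cam" (4x4, takes a point from camera to tool coordinates, whose origin is the TCP and whose axes are the flange's). Camera axes: x right, y down, z forward; pixel columns grow to the right and rows downward; lengths in m; the calibration is good to about 2 mm. A picture is of the moment at which its call begins: read the wrist's pose just before it. There is no depth.
- r.hand_in(): hands the job in, once; it reports no verdict.
Trained networks look in a picture, given as the dict that the camera call returned (one of the last four; its "shot" number tells which), for a name from the list of things; names that differ only in an ending like _2 or _b are one class to them, and where a whole thing is asked for, a point or a joint stands for the part that bears it (a point fixed in the world has none). Each returns a list of dicts, best first, with "confidence" (0 to 1); they miss things now and then, are a little off and sometimes report something else, mostly with a low value. They report only what shows in the picture. A call takes as long as a camera call.
- spotter.search_frame(picture, query): "uv" ([column, row] in pixels, amid what is visible of it).
- spotter.trace(picture, query): "pixels" (480x640 bool, what is visible of it) and "uv" ([column, row] in pixels, amid what is visible of it).
- spotter.mark_of(picture, query): "uv" ([column, row] in pixels: a listed point, or the origin of a listed thing).
The state is a dict: "clock": time; "joints": joint angles; "qvel": joint speeds; "tau": joint torques, N m; "tcp_pos": TCP position; "orientation": TCP orientation; "contact_force": force on the tool from outside, world axes, zero at the start; "moment": the same for the moment, N m; "grip_width": finger opening in m.
Only numpy, scipy, OpenCV 4.12 (cv2) and the standard library are available. Lean on these libraries where they do the work, as an engineer would, in place of code of your own. Each camera call takes 0.05 s, during which the arm holds its last target.

## Task

Tidy the four thread spools on the cutting mat into the four round steel cups by size: the widest spool goes in the widest cup, the second widest in the second widest cup, the third in the third, and the slimmest in the smallest cup, each standing upright and flat on the cup's floor. Leave the button jar and the pattern weight standing where they are.

Things in the scene. Friction and masses are not known exactly. Their poses are not given: they have to be found in the camera images.
- spool_widest: the widest thread spool: a full spool of undyed ecru thread with ivory end discs, a plain upright cylinder 64 mm in diameter and 50 mm tall, loose, under 0.2 kg, standing on the table; origin at the centre of its underside, z along its axis (up)
- spool_wide: the second widest thread spool: a full spool of undyed ecru thread with ivory end discs, a plain upright cylinder 50 mm in diameter and 70 mm tall, loose, under 0.2 kg, standing on the table; origin at the centre of its underside, z along its axis (up)
- spool_narrow: the third widest thread spool: a full spool of undyed ecru thread with ivory end discs, a plain upright cylinder 38 mm in diameter and 60 mm tall, loose, under 0.2 kg, standing on the table; origin at the centre of its underside, z along its axis (up)
- spool_slimmest: the slimmest thread spool: a full spool of undyed ecru thread with ivory end discs, a plain upright cylinder 26 mm in diameter and 50 mm tall, loose, under 0.2 kg, standing on the table; origin at the centre of its underside, z along its axis (up)
- cup_widest: the widest spool cup: a shallow open round steel dish fixed to the table, inner diameter 84 mm (20 mm more than the spool that belongs in it), wall 3 mm thick, rim 12 mm above the table, inner floor 3 mm above the table; origin at the centre of its underside, on the table, z up
- cup_wide: the second widest spool cup: a shallow open round steel dish fixed to the table, inner diameter 70 mm (20 mm more than the spool that belongs in it), wall 3 mm thick, rim 12 mm above the table, inner floor 3 mm above the table; origin at the centre of its underside, on the table, z up
- cup_narrow: the third widest spool cup: a shallow open round steel dish fixed to the table, inner diameter 58 mm (20 mm more than the spool that belongs in it), wall 3 mm thick, rim 12 mm above the table, inner floor 3 mm above the table; origin at the centre of its underside, on the table, z up
- cup_smallest: the smallest spool cup: a shallow open round steel dish fixed to the table, inner diameter 46 mm (20 mm more than the spool that belongs in it), wall 3 mm thick, rim 12 mm above the table, inner floor 3 mm above the table; origin at the centre of its underside, on the table, z up
- button_jar: bystander: a small glass jar of buttons with a dark steel lid, 50 mm in diameter, 64 mm tall, loose; origin at the centre of its underside, z up
- pattern_weight: bystander: a dark steel pattern weight, a round disc 68 mm in diameter with a small knob on top, 48 mm tall in all, loose, about 0.6 kg; origin at the centre of its underside, z up

How it is judged:
By the outcome, as a careful person would: the job done as asked, in the order asked, and still so for the second after the job is handed in, with the robot touching nothing.
It also fails if it takes over 125 s, if anything falls off the work surface, if the arm or the gripper's body presses on something with over 40 N, if the wrist force passes 120 N, or if a joint passes its speed limit or range.

## Working session

There is one attempt and no reset: what is moved stays moved. The work goes in short steps, Python scripts to look and compute and a tool call to move; the robot and the scene stay as the last step left them, time stands still between calls to the robot, and variables do not carry over. Pictures are saved under pics/ and viewed, and the job is handed in when it is done.

Besides the shell and the picture viewer there is one more tool, called after ">>>" by a JSON object that holds its "name" and its "arguments", one argument or row to a line. carry_out: Moves the arm, as the interface text tells. Its arguments: {"type":"object","properties":{"series":{"type":"string"},"grip_force":{"type":"number"}},"required":["series"]}

```bash
ls; mkdir -p pics
cat > h.py <<'E'
import numpy as np,cv2
from scipy.spatial.transform import Rotation as Ro
from bench import r,eyes,spotter
def cam(name):
    o=r.get_obs(); f=eyes.grab_frame(name)
    if name=="wrist":
        T=np.eye(4);T[:3,:3]=Ro.from_rotvec(o['orientation']).as_matrix();T[:3,3]=o['tcp_pos']
        C=np.linalg.inv(T@np.array(f['T_tool_cam'])); f['R']=C[:3,:3]; f['t']=C[:3,3]
    return f
def proj(f,X):
    p=np.array(f['intrinsics'])@(np.array(f['R'])@np.array(X)+f['t']);return p[:2]/p[2]
def ray(f,uv):
    R=np.array(f['R']);d=R.T@np.linalg.inv(f['intrinsics'])@np.array([uv[0],uv[1],1.]);return -R.T@np.array(f['t']),d/np.linalg.norm(d)
def onz(f,uv,z):
    c,d=ray(f,uv);return c+d*(z-c[2])/d[2]
def tri(obs):
    A=np.zeros((3,3));b=np.zeros(3);L=[]
    for f,uv in obs:
        c,d=ray(f,uv);P=np.eye(3)-np.outer(d,d);A+=P;b+=P@c;L.append((c,P))
    X=np.linalg.solve(A,b);return X,[np.linalg.norm(P@(X-c)) for c,P in L]
names="spool_widest spool_wide spool_narrow spool_slimmest cup_widest cup_wide cup_narrow cup_smallest button_jar pattern_weight".split()
E
python3 - <<'E'
from h import *
o=r.get_obs();print({k:np.round(v,3) for k,v in o.items()},r.tip_reach)
F={n:cam(n) for n in("scene","side","wrist")}
for n,f in F.items(): cv2.imwrite(f'pics/a_{n}.png',f['color']); print(n, np.round(ray(f,(320,240)),3).tolist(),f['intrinsics'][0][0])
for q in names:
    obs=[]
    for n,f in F.items():
        m=spotter.mark_of(f,q)
        print(q,n,[(np.round(x['uv'],0).tolist(),round(x['confidence'],2),np.round(onz(f,x['uv'],0),3)[:2].tolist()) for x in m[:3]])
        if m and n!="wrist": obs.append((f,m[0]['uv']))
    if len(obs)>1: X,e=tri(obs);print('   tri',X.round(3),np.round(e,4))
print(r.get_obs()['clock'])
E
```

```text
pics
{'clock': np.float64(0.0), 'joints': array([ 1.228,  0.478,  0.022,  1.556, -0.011,  1.109, -0.083]), 'qvel': array([-0.   ,  0.002, -0.   ,  0.   ,  0.001,  0.   , -0.   ]), 'tau': array([ 0.0000e+00, -5.9644e+01,  1.6080e+00, -2.8120e+01,  1.3000e-02,
        9.0000e-03, -0.0000e+00]), 'tcp_pos': array([ 0.157, -0.656,  0.238]), 'orientation': array([-3.118e+00, -3.680e-01,  1.000e-03]), 'contact_force': array([ 0.428,  0.111, -0.639]), 'moment': array([-0.086,  0.023,  0.012]), 'grip_width': np.float64(0.085)} 0.008
scene [[1.013, 0.008, 0.712], [-0.557, 0.002, -0.831]] 447.162379051206
side [[0.378, -0.741, 0.662], [0.157, 0.768, -0.621]] 564.1041846520006
wrist [[0.238, -0.636, 0.372], [-0.326, -0.089, -0.941]] 418.52991455531765
spool_widest scene [([245.0, 221.0], 0.82, [0.487, -0.139])]
spool_widest side [([309.0, 331.0], 0.93, [0.482, -0.144]), ([337.0, 177.0], 0.31, [0.628, 0.289])]
spool_widest wrist []
   tri [ 0.483 -0.14  -0.005] [0.0002 0.0002]
spool_wide scene [([324.0, 286.0], 0.58, [0.635, 0.015])]
spool_wide side [([379.0, 259.0], 0.91, [0.639, 0.001]), ([288.
[... 921 characters left out ...]
0], 0.56, [0.616, -0.301])]
cup_narrow wrist []
   tri [ 0.619 -0.301 -0.003] [0.0032 0.0032]
cup_smallest scene [([394.0, 291.0], 0.82, [0.648, 0.139])]
cup_smallest side [([358.0, 215.0], 0.81, [0.637, 0.14]), ([426.0, 397.0], 0.47, [0.62, -0.3])]
cup_smallest wrist []
   tri [ 0.641  0.143 -0.006] [0.0043 0.0043]
button_jar scene [([165.0, 211.0], 0.57, [0.459, -0.299])]
button_jar side [([310.0, 416.0], 0.91, [0.454, -0.296])]
button_jar wrist []
   tri [ 0.456 -0.298 -0.   ] [0.0028 0.0028]
pattern_weight scene [([228.0, 279.0], 0.81, [0.617, -0.159])]
pattern_weight side [([388.0, 327.0], 0.72, [0.606, -0.163])]
pattern_weight wrist []
   tri [ 0.61  -0.159 -0.007] [0.0028 0.0028]
1.65
```

View images.

View pics/a_scene.png

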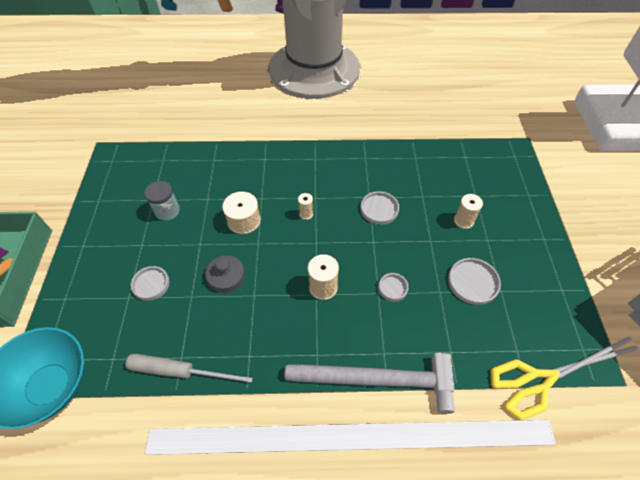

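View pics/a_side.png

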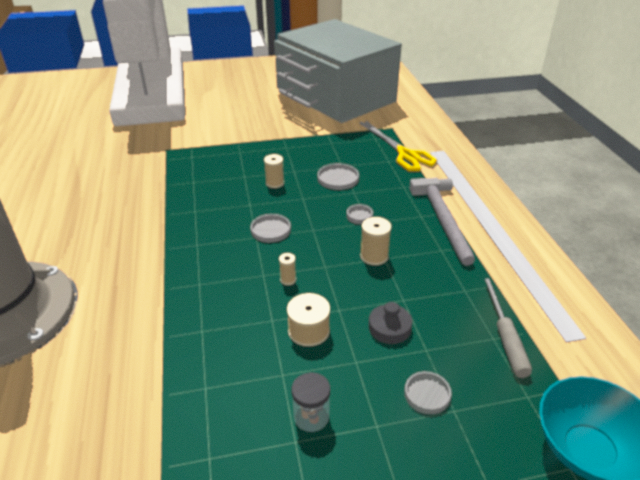

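```bash
cat > fit.py <<'E'
from h import *
from scipy.optimize import least_squares
S=dict(spool_widest=(.032,.05),spool_wide=(.025,.07),spool_narrow=(.019,.06),spool_slimmest=(.013,.05),cup_widest=(.045,.012),cup_wide=(.038,.012),cup_narrow=(.032,.012),cup_smallest=(.026,.012))
a=np.linspace(0,2*np.pi,60)
def sil(f,X,rad,h):
    P=[proj(f,[X[0]+rad*np.cos(t),X[1]+rad*np.sin(t),X[2]+k]) for k in(0,h) for t in a]
    return cv2.convexHull(np.float32(P))[:,0]
def feats(poly):
    # support function in 16 directions
    d=np.stack([np.cos(a[::4]),np.sin(a[::4])]);return (poly@d).max(0)
def fit(frames,q,x0,freeh=False):
    rad,h=S[q];M=[]
    for f,m in frames:
        c=max(cv2.findContours(m.astype(np.uint8),0,1)[0],key=cv2.contourArea)[:,0].astype(float);M.append(feats(c))
    def res(p):
        X=p[:3];return np.concatenate([feats(sil(f,X,rad+p[3],h))-m for (f,_),m in zip(frames,M)])
    s=least_squares(res,np.r_[x0,0.],x_scale=.01,loss='soft_l1',diff_step=1e-4)
    return s.x,np.sqrt(np.mean(res(s.x)**2))
E
cat > fit1.py <<'E'
from fit import *
X0=dict(spool_widest=(.483,-.14),spool_wide=(.638,.012),spool_narrow=(.493,.296),spool_slimmest=(.468,-.018),cup_widest=(.631,.279),cup_wide=(.455,.141),cup_narrow=(.619,-.301),cup_smallest=(.641,.143))
F=[cam("scene"),cam("side")]
for q in X0:
    fr=[]
    for f in F:
        p=proj(f,[*X0[q],.01])
        for t in spotter.trace(f,q):
            if np.linalg.norm(np.array(t['uv'])-p)<35: fr.append((f,t['pixels']));break
    x,e=fit(fr,q,[*X0[q],0.]);print(q,len(fr),x.round(4),'rms px',round(e,2))
    for f,_ in fr: cv2.polylines(f['color'],[np.int32(sil(f,x,S[q][0],S[q][1])).reshape(-1,1,2)],True,(0,0,255),1)
cv2.imwrite('pics/b_scene.png',F[0]['color']);cv2.imwrite('pics/b_side.png',F[1]['color'])
E
python3 fit1.py
```

```text
spool_widest 2 [ 4.827e-01 -1.408e-01 -3.200e-03 -3.000e-04] rms px 0.59
spool_wide 2 [ 0.6338  0.0135 -0.0032 -0.0013] rms px 0.39
spool_narrow 2 [ 0.4907  0.2964 -0.0032 -0.0008] rms px 0.6
spool_slimmest 2 [ 0.4695 -0.0178 -0.0014 -0.002 ] rms px 0.6
cup_widest 2 [ 0.6294  0.2867 -0.0032 -0.001 ] rms px 0.42
cup_wide 2 [ 0.4583  0.1308 -0.0044 -0.0012] rms px 0.41
cup_narrow 2 [ 0.6226 -0.2956 -0.0034 -0.0007] rms px 0.51
cup_smallest 2 [ 0.6388  0.1389 -0.0035 -0.0015] rms px 0.65
```

View pics/a_wrist.png

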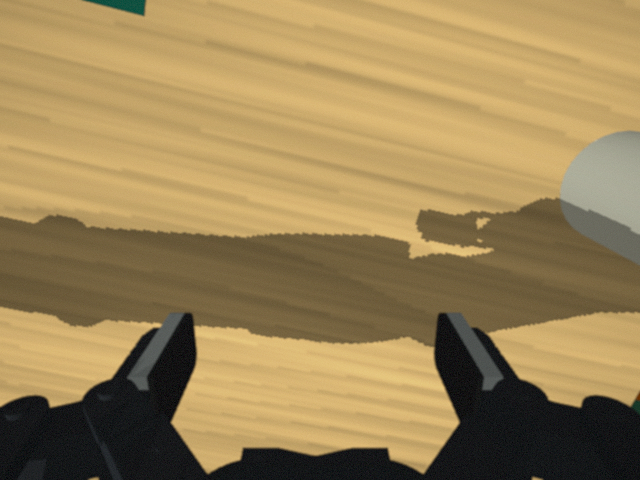

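```bash
cat > go.py <<'E'
import sys
from h import *
o=r.get_obs();M=Ro.from_rotvec(o['orientation']).as_matrix()
x,y,z=map(float,sys.argv[1:4])
print('tcp',o['tcp_pos'].round(4),'xaxis yaw',round(np.arctan2(M[1,0],M[0,0]),4),'zax',M[:,2].round(4),'j',o['joints'].round(2),'w',round(o['grip_width'],4),'F',o['contact_force'].round(1),'t',round(o['clock'],2),r.tip_reach)
print('need cm',(M.T@(np.array([x,y,z])-o['tcp_pos'])*100).round(2), 'turn to yaw0: (tool z down) ',round(np.arctan2(M[1,0],M[0,0]),3))
E
python3 go.py .4827 -.1408 .18
python3 - <<'E'
from h import *
f=cam('wrist');T=np.array(f['T_tool_cam']);K=np.array(f['intrinsics']);I=np.linalg.inv(T)
for z in(-.011,0,.008,-.005,-.018):
  for s in(1,-1):
    p=K@(I[:3,:3]@[0,s*.0425,z]+I[:3,3]);print(z,s,(p[:2]/p[2]).round(0))
E
```

```text
tcp [ 0.157  -0.6565  0.2393] xaxis yaw 0.2347 zax [ 1.e-04 -0.e+00 -1.e+00] j [ 1.23  0.48  0.02  1.56 -0.01  1.11 -0.08] w 0.0853 F [ 0.1  0.4 -0.3] t 2.55 0.008
need cm [ 43.67 -42.58   5.93] turn to yaw0: (tool z down)  0.235
-0.011 1 [441. 348.]
-0.011 -1 [192. 348.]
0 1 [432. 330.]
0 -1 [200. 330.]
0.008 1 [427. 319.]
0.008 -1 [206. 319.]
-0.005 1 [436. 338.]
-0.005 -1 [197. 338.]
-0.018 1 [447. 360.]
-0.018 -1 [186. 360.]
```

View pics/b_scene.png

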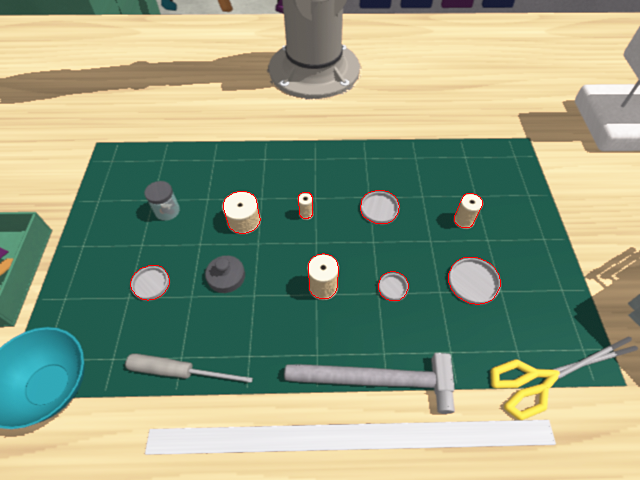

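>>> {"name": "carry_out", "arguments": {
  "series": "0 0 0 0.118 1; 0 0 0 0.117 1; 3.2 -5 0 0 1; 3.2 -5 0 0 1; 3.2 -5 0 0 1; 3.2 -5 0 0 1; 3.2 -5 0 0 1; 3.2 -5 0 0 1",
  "grip_force": 30
}}

```text
clock: 3.6
tcp_pos: [0.35, -0.3549, 0.2397]
orientation: [3.141, -0.0, 0.001]
contact_force: [1.4, 0.3, 0.2]
grip_width: 0.0851
```

```bash
python3 go.py .4827 -.1408 .15
```

```text
tcp [ 0.35   -0.3549  0.2397] xaxis yaw -0.0003 zax [ 8.e-04 -7.e-04 -1.e+00] j [ 0.74  0.19 -0.09  1.96  0.02  0.99 -0.92] w 0.0851 F [1.4 0.3 0.2] t 3.6 0.008
need cm [ 13.25 -21.42   8.96] turn to yaw0: (tool z down)  -0.0
```

>>> {"name": "carry_out", "arguments": {
  "series": "3.3 -5.3 0.5 0 1; 3.3 -5.4 0.5 0 1; 3.3 -5.3 1 0 1; 3.3 -5.4 1 0 1; 0 0 2 0 1; 0 0 2 0 1; 0 0 2 0 1; 0 0 0 0 1"
}}

```text
clock: 4.6
tcp_pos: [0.4784, -0.1452, 0.1487]
orientation: [-3.141, 0.0, 0.004]
contact_force: [-0.7, 0.0, 0.6]
grip_width: 0.0855
```

```bash
python3 go.py .4827 -.1408 .028
python3 - <<'E'
from h import *
f=cam('wrist');cv2.imwrite('pics/c_wrist.png',f['color'])
for z in(0,.05):print(proj(f,[.4827,-.1408,z]))
for t in spotter.search_frame(f,'spool_widest'):print(t['uv'],t['confidence'],onz(f,t['uv'],.03))
E
```

```text
tcp [ 0.4784 -0.1452  0.1487] xaxis yaw -0.0001 zax [-2.7e-03  7.0e-04 -1.0e+00] j [ 0.38  0.32 -0.25  2.04  0.11  0.8  -1.5 ] w 0.0855 F [-0.7  0.   0.6] t 4.6 0.008
need cm [ 0.46 -0.43 12.07] turn to yaw0: (tool z down)  -0.0
[309.79931947 209.13550834]
[308.76684852 232.16442474]
[310.1, 221.7] 0.57 [ 0.48287452 -0.14135419  0.03      ]
```

View pics/c_wrist.png

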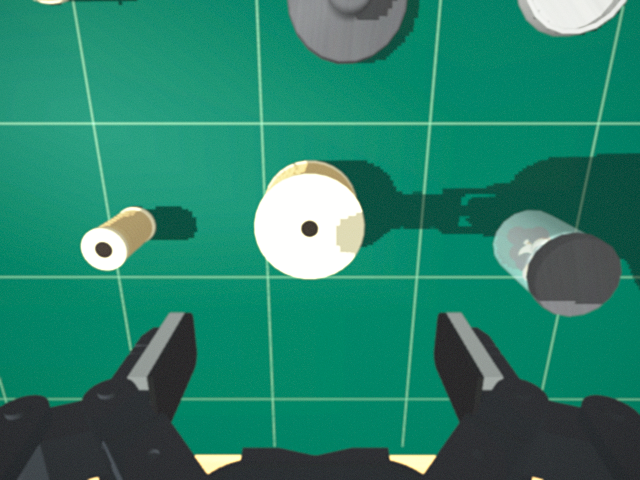

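>>> {"name": "carry_out", "arguments": {
  "series": "0.4 -0.4 3 0 1; 0 0 3 0 1; 0 0 3 0 1; 0 0 2 0 1; 0 0 1 0 1; 0 0 0 0 1; 0 0 0 0 1"
}}

```text
clock: 5.58
tcp_pos: [0.4842, -0.1417, 0.0307]
orientation: [3.141, -0.001, 0.003]
contact_force: [0.2, -0.5, -0.4]
grip_width: 0.0854
```

```bash
python3 go.py .4827 -.1408 .016
python3 - <<'E'
from h import *
f=cam('wrist');cv2.imwrite('pics/d_wrist.png',f['color'])
f=cam('side');cv2.imwrite('pics/d_side.png',cv2.resize(f['color'][220:440,200:460],None,fx=3,fy=2.7))
E
```

```text
tcp [ 0.4842 -0.1417  0.0307] xaxis yaw -0.0003 zax [ 1.7e-03 -4.0e-04 -1.0e+00] j [ 0.33  0.52 -0.2   2.1   0.2   0.54 -1.59] w 0.0854 F [ 0.2 -0.5 -0.4] t 5.58 0.008
need cm [-0.15 -0.09  1.47] turn to yaw0: (tool z down)  -0.0
```

View pics/d_wrist.png

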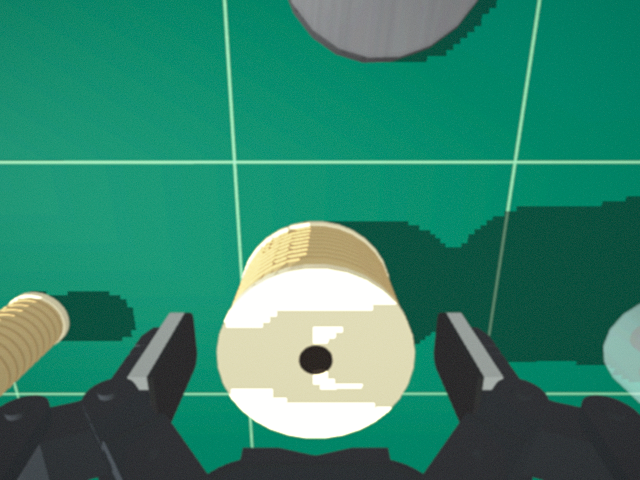

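View pics/d_side.png

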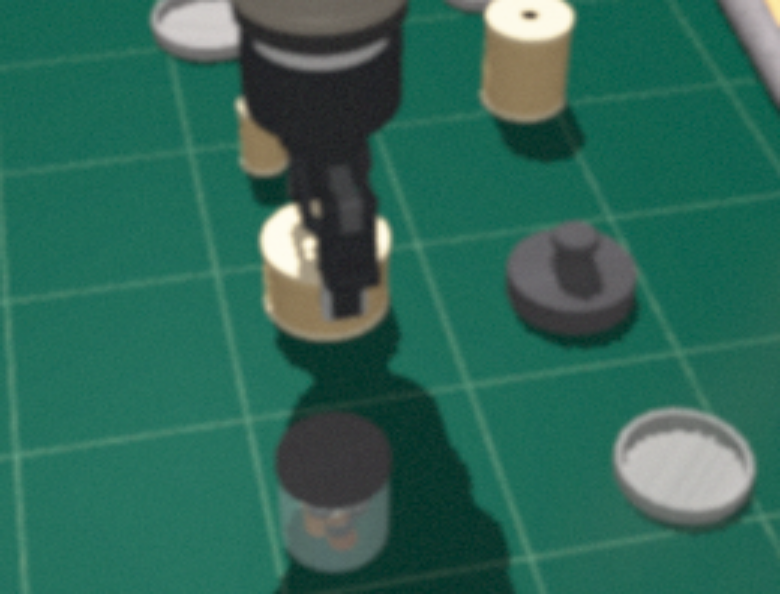

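Run:
```python
from h import *
f=cam('side');c,d=ray(f,(315,336.7))
for y in(-.184,-.19,-.196):print(c+d*(y-c[1])/d[1])
```

```text
[ 0.48417672 -0.184       0.02945228]
[ 0.48303763 -0.19        0.03626138]
[ 0.48189854 -0.196       0.04307049]
```

>>> {"name": "carry_out", "arguments": {
  "series": "0 0 1 0 1; 0 0 0.4 0 1; 0 0 0 0 0.4; 0 0 0 0 0.4; 0 0 0 0 0.4; 0 0 0 0 0.4; 0 0 0 0 0.4; 0 0 0 0 0.4",
  "grip_force": 30
}}

```text
clock: 6.72
tcp_pos: [0.4834, -0.1415, 0.0158]
orientation: [3.142, -0.0, 0.0]
contact_force: [0.8, 0.2, -2.5]
grip_width: 0.0632
```

```bash
python3 go.py .6294 .2867 .15
```

```text
tcp [ 0.4834 -0.1415  0.0158] xaxis yaw -0.0003 zax [ 1.e-04 -0.e+00 -1.e+00] j [ 0.32  0.55 -0.19  2.1   0.21  0.51 -1.6 ] w 0.0632 F [ 0.8  0.2 -2.5] t 6.72 0.008
need cm [ 14.59 -42.82 -13.42] turn to yaw0: (tool z down)  -0.0
```

>>> {"name": "carry_out", "arguments": {
  "series": "0 0 -1 0 0.4; 0 0 -3 0 0.4; 0 0 -4 0 0.4; 0 0 -4 0 0.4; 0.5 -1.5 -1 0 0.4; 1 -3 0 0 0.4; 1.5 -4.3 0 0 0.4; 1.5 -4.3 0 0 0.4"
}}

```text
clock: 7.72
tcp_pos: [0.5282, -0.0084, 0.1452]
orientation: [-3.141, 0.0, 0.002]
contact_force: [0.2, 0.3, -1.6]
grip_width: 0.0634
```

>>> {"name": "carry_out", "arguments": {
  "series": "1.5 -4.3 0 0 0.4; 1.5 -4.3 0 0 0.4; 1.5 -4.3 0 0 0.4; 1.5 -4.3 0 0 0.4; 1.5 -4.3 0 0 0.4; 1.5 -4.3 0 0 0.4; 0.6 -2.5 0 0 0.4; 0 0 0 0 0.4"
}}

```text
clock: 8.72
tcp_pos: [0.6228, 0.2767, 0.1445]
orientation: [-3.14, -0.007, 0.003]
contact_force: [-0.0, 0.5, -1.3]
grip_width: 0.0632
```

```bash
python3 go.py .6294 .2867 .15
python3 - <<'E'
from h import *
f=cam('wrist');cv2.imwrite('pics/e_wrist.png',f['color'])
E
```

```text
tcp [0.6228 0.2767 0.1445] xaxis yaw 0.0045 zax [-0.0021  0.0016 -1.    ] j [-0.29  0.6  -0.32  1.6   0.21  0.98 -2.24] w 0.0632 F [-0.   0.5 -1.3] t 8.72 0.008
need cm [ 0.67 -1.   -0.55] turn to yaw0: (tool z down)  0.005
```

View pics/e_wrist.png

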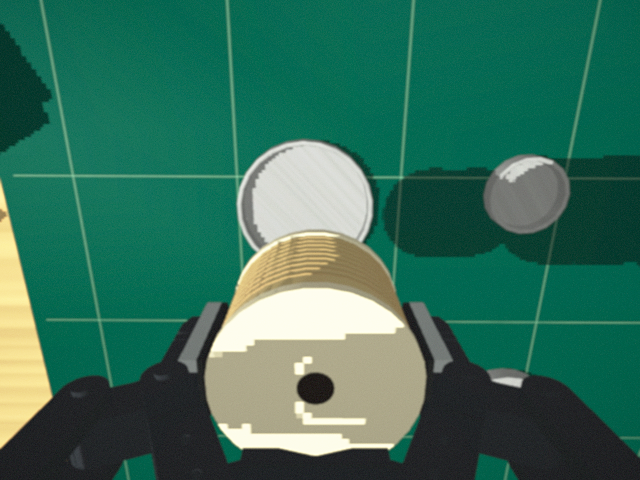

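>>> {"name": "carry_out", "arguments": {
  "series": "0.6 -0.9 0 0 0.4; 0 0 3 0 0.4; 0 0 3 0 0.4; 0 0 2.5 0 0.4; 0 0 0 0 0.4; 0 0 0 0 0.4"
}}

```text
clock: 9.52
tcp_pos: [0.6313, 0.2815, 0.0618]
orientation: [-3.141, 0.002, -0.002]
contact_force: [1.0, 0.1, -0.5]
grip_width: 0.0634
```

```bash
cat > look.py <<'E'
import sys
from h import *
n=sys.argv[1];f=cam('wrist');cv2.imwrite(f'pics/{n}_w.png',f['color'])
o=r.get_obs()
if len(sys.argv)>2:
    # cup xyz, inner/outer rings overlay; 
    x,y,ra=map(float,sys.argv[2:5])
    for R_,z,c in((ra,.003,(0,0,255)),(ra+.003,.012,(255,0,0))):
        P=np.int32([proj(f,[x+R_*np.cos(t),y+R_*np.sin(t),z]) for t in np.linspace(0,6.28,60)]).reshape(-1,1,2)
        cv2.polylines(f['color'],[P],True,c,1)
    cv2.imwrite(f'pics/{n}_w.png',f['color'])
for cn in('scene','side'):
    f=cam(cn);u,v=proj(f,o['tcp_pos']).astype(int);u=min(max(u,110),530);v=min(max(v,90),390)
    cv2.imwrite(f'pics/{n}_{cn}.png',cv2.resize(f['color'][v-90:v+90,u-110:u+110],None,fx=3,fy=3,interpolation=2))
E
python3 go.py .6294 .2867 .019; python3 look.py f .6294 .2867 .042
```

```text
tcp [0.6313 0.2815 0.0618] xaxis yaw -0.001 zax [ 1.3e-03  6.0e-04 -1.0e+00] j [-0.31  0.71 -0.29  1.62  0.25  0.85 -2.27] w 0.0634 F [ 1.   0.1 -0.5] t 9.53 0.008
need cm [-0.2  -0.52  4.28] turn to yaw0: (tool z down)  -0.001
```

View pics/f_w.png

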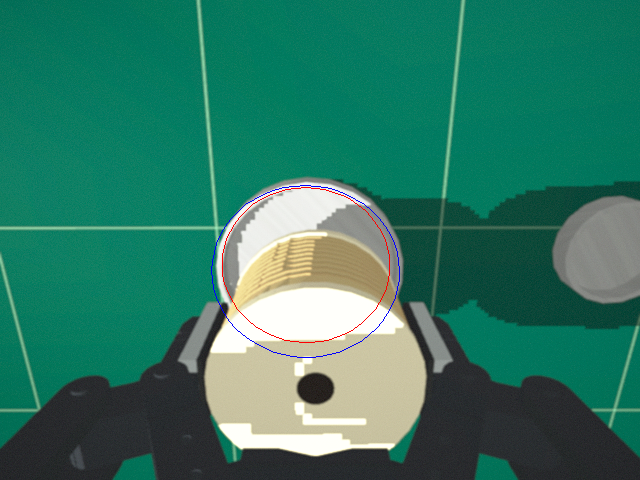

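View pics/f_scene.png

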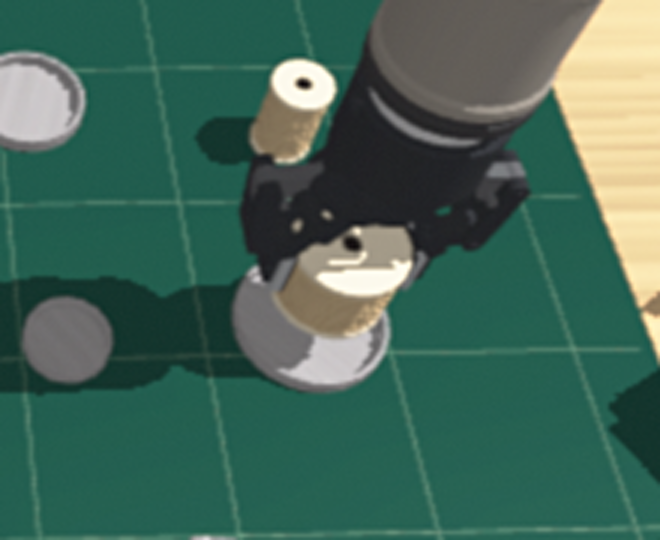

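>>> {"name": "carry_out", "arguments": {
  "series": "0 -0.4 1 0 0.4; 0 0 1 0 0.4; 0 0 1 0 0.4; 0 0 0.6 0 0.4; 0 0 0.3 0 0.4; 0 0 0 0 0.4; 0 0 0 0 0.4"
}}

```text
clock: 10.55
tcp_pos: [0.6307, 0.2857, 0.0221]
orientation: [-3.141, 0.0, -0.001]
contact_force: [0.8, 0.4, -1.4]
grip_width: 0.063
```

```bash
python3 go.py .6305 .2858 .019; python3 look.py g .6305 .2858 .042
```

```text
tcp [0.6307 0.2857 0.0221] xaxis yaw -0.0003 zax [ 5.e-04  3.e-04 -1.e+00] j [-0.33  0.76 -0.28  1.63  0.27  0.79 -2.29] w 0.063 F [ 0.8  0.4 -1.4] t 10.55 0.008
need cm [-0.02 -0.01  0.31] turn to yaw0: (tool z down)  -0.0
```

View pics/g_w.png

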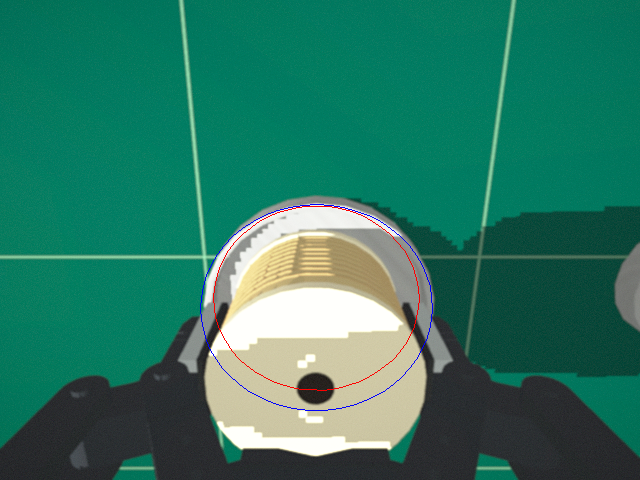

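View pics/g_side.png

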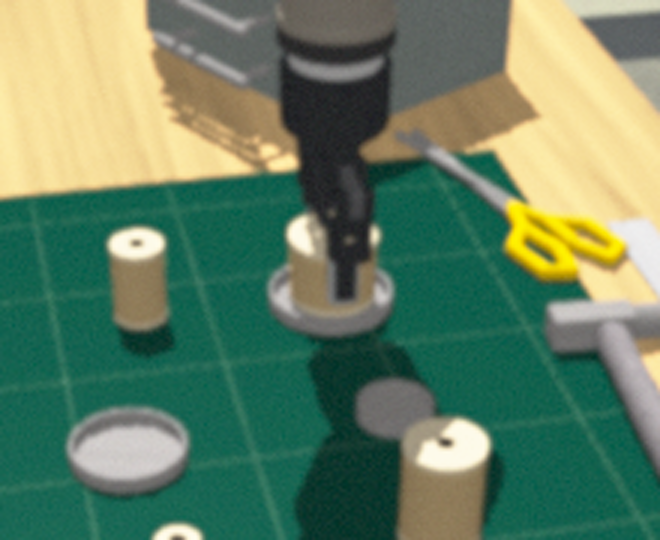

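>>> {"name": "carry_out", "arguments": {
  "series": "0 0 0.2 0 0.4; 0 0 0.1 0 0.4; 0 0 0 0 0.4; 0 0 0 0 0.85; 0 0 0 0 1; 0 0 0 0 1; 0 0 -2 0 1; 0 0 -3 0 1"
}}

```text
clock: 11.7
tcp_pos: [0.6301, 0.2853, 0.0696]
orientation: [3.141, -0.0, -0.002]
contact_force: [-0.2, 1.0, 0.8]
grip_width: 0.0852
```

>>> {"name": "carry_out", "arguments": {
  "series": "0 0 -4 0 1; 0 0 -4 0 1; 0 2 0 0 1; 0 4 0 0 1; 0 6 0 0 1; 0 6 0 0 1; 0 5 0 0 1; 0 3 0 0 1"
}}

```text
clock: 12.7
tcp_pos: [0.6297, 0.0206, 0.1488]
orientation: [3.14, -0.007, -0.001]
contact_force: [0.3, -0.0, 0.5]
grip_width: 0.0855
```

```bash
python3 go.py .634 .0135 .15
python3 - <<'E'
from fit import *
F=[cam("scene"),cam("side")]
cv2.imwrite('pics/h_scene.png',F[0]['color'][180:380,250:570]);cv2.imwrite('pics/h_side.png',F[1]['color'])
f=cam('wrist');cv2.imwrite('pics/h_w.png',f['color']);print(proj(f,[.634,.0135,.07]))
E
```

```text
tcp [0.6297 0.0206 0.1488] xaxis yaw -0.0046 zax [-7.e-04 -2.e-03 -1.e+00] j [ 0.08  0.52 -0.29  1.73  0.18  0.92 -1.86] w 0.0855 F [ 0.3 -0.   0.5] t 12.7 0.008
need cm [ 0.43  0.71 -0.12] turn to yaw0: (tool z down)  -0.005
[325.53391229 244.64787544]
```

View pics/h_scene.png

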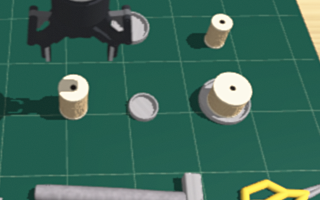

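View pics/h_w.png

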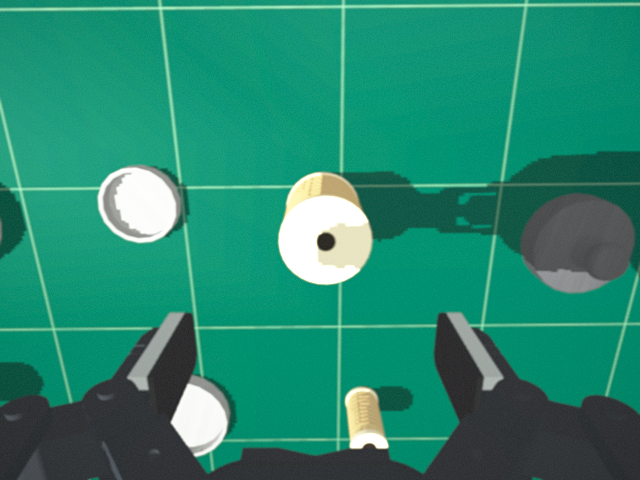

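>>> {"name": "carry_out", "arguments": {
  "series": "0.4 0.7 2 0 1; 0 0 2 0 1; 0 0 0 0 1; 0 0 0 0 1"
}}

```text
clock: 13.35
tcp_pos: [0.6343, 0.0194, 0.1084]
orientation: [-3.141, -0.002, 0.001]
contact_force: [0.1, 1.0, 0.3]
grip_width: 0.0857
```

```bash
python3 go.py .635 .0135 .03
```

```text
tcp [0.6343 0.0194 0.1084] xaxis yaw 0.001 zax [-7.e-04  3.e-04 -1.e+00] j [ 0.08  0.57 -0.28  1.75  0.2   0.85 -1.87] w 0.0857 F [0.1 1.  0.3] t 13.35 0.008
need cm [0.08 0.59 7.84] turn to yaw0: (tool z down)  0.001
```

>>> {"name": "carry_out", "arguments": {
  "series": "0.1 0.6 0 0 1; 0 0 2 0 1; 0 0 2 0 1; 0 0 2 0 1; 0 0 1.8 0 1; 0 0 0 0 1; 0 0 0 0 1; 0 0 0 0 1"
}}

```text
clock: 14.35
tcp_pos: [0.6361, 0.0126, 0.0316]
orientation: [-3.141, 0.0, -0.003]
contact_force: [0.4, 0.3, -0.6]
grip_width: 0.0856
```

```bash
python3 go.py .635 .0135 .03;python3 - <<'E'
from h import *
f=cam('wrist');cv2.imwrite('pics/i_w.png',f['color'])
E
```

```text
tcp [0.6361 0.0126 0.0316] xaxis yaw -0.0002 zax [ 1.7e-03  1.0e-04 -1.0e+00] j [ 0.07  0.67 -0.26  1.78  0.24  0.72 -1.89] w 0.0856 F [ 0.4  0.3 -0.6] t 14.35 0.008
need cm [-0.12 -0.09  0.16] turn to yaw0: (tool z down)  -0.0
```

View pics/i_w.png

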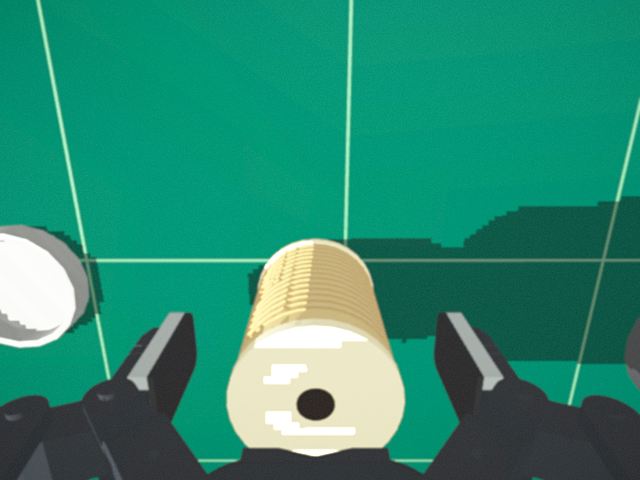

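>>> {"name": "carry_out", "arguments": {
  "series": "0 0 0 0 0.2; 0 0 0 0 0.2; 0 0 0 0 0.2; 0 0 0 0 0.2; 0 0 0 0 0.2; 0 0 -1 0 0.2; 0 0 -3 0 0.2; 0 0 -4 0 0.2",
  "grip_force": 30
}}

```text
clock: 15.4
tcp_pos: [0.6343, 0.0123, 0.1107]
orientation: [3.141, -0.0, -0.004]
contact_force: [0.8, -0.6, -0.9]
grip_width: 0.0493
```

>>> {"name": "carry_out", "arguments": {
  "series": "0 0 -4 0 0.2; -1 -1 -1 0 0.2; -3 -2 0 0 0.2; -4 -2.7 0 0 0.2; -4 -2.7 0 0 0.2; -4 -2.4 0 0 0.2; -1.7 -1 0 0 0.2; 0 0 0 0 0.2"
}}

```text
clock: 16.4
tcp_pos: [0.4571, 0.1311, 0.1604]
orientation: [3.141, 0.003, -0.001]
contact_force: [1.4, 0.6, 0.2]
grip_width: 0.0492
```

>>> {"name": "carry_out", "arguments": {
  "series": "0 0 2 0 0.2; 0 0 2 0 0.2; 0 0 2 0 0.2; 0 0 0 0 0.2; 0 0 0 0 0.2; 0 0 0 0 0.2"
}}

```text
clock: 17.15
tcp_pos: [0.4593, 0.1306, 0.1015]
orientation: [-3.141, 0.001, -0.002]
contact_force: [0.3, -0.7, -0.7]
grip_width: 0.0493
```

```bash
python3 go.py .4590 .1303 .035; python3 look.py j .4590 .1303 .035
```

```text
tcp [0.4593 0.1306 0.1015] xaxis yaw -0.0007 zax [ 1.5e-03  4.0e-04 -1.0e+00] j [-0.1   0.37 -0.36  2.12  0.21  0.68 -2.17] w 0.0493 F [ 0.3 -0.7 -0.7] t 17.15 0.008
need cm [-0.04  0.03  6.65] turn to yaw0: (tool z down)  -0.001
```

View pics/j_w.png

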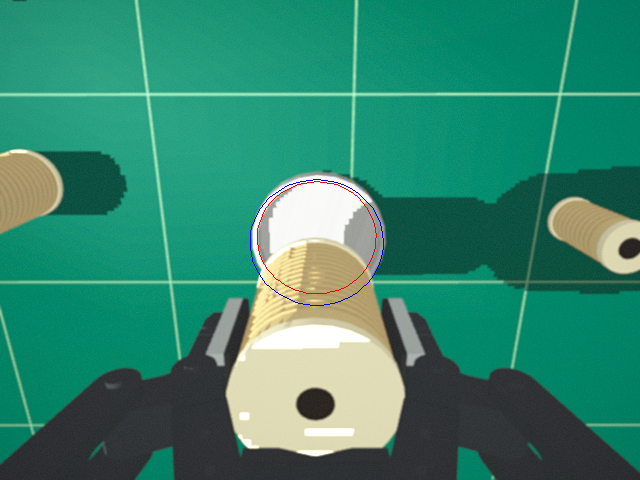

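View pics/j_side.png

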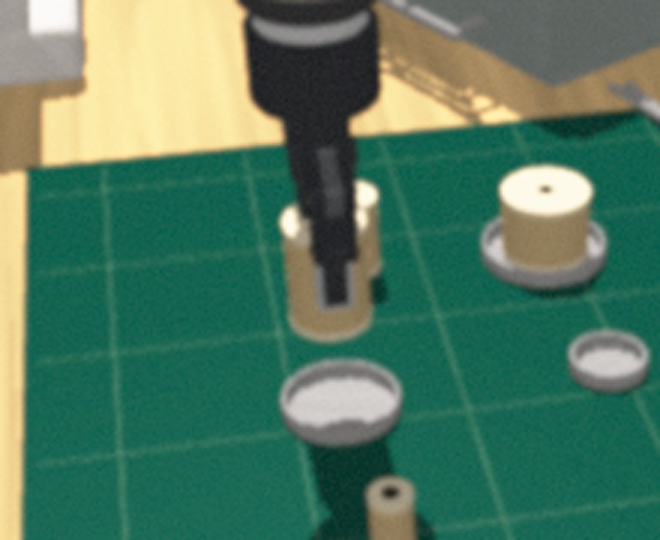

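>>> {"name": "carry_out", "arguments": {
  "series": "0 0 2 0 0.2; 0 0 2 0 0.2; 0 0 1.5 0 0.2; 0 0 0.8 0 0.2; 0 0 0 0 0.2; 0 0 0 0 0.2; 0 0 0 0 0.2"
}}

```text
clock: 18.18
tcp_pos: [0.4589, 0.1307, 0.0382]
orientation: [-3.141, 0.001, -0.002]
contact_force: [-0.9, 0.1, -0.8]
grip_width: 0.0492
```

```bash
python3 go.py .4590 .1303 .0345; python3 look.py k .4590 .1303 .035
```

```text
tcp [0.4589 0.1307 0.0382] xaxis yaw -0.0003 zax [ 1.e-03  3.e-04 -1.e+00] j [-0.15  0.48 -0.31  2.15  0.28  0.54 -2.24] w 0.0492 F [-0.9  0.1 -0.8] t 18.18 0.008
need cm [0.01 0.04 0.37] turn to yaw0: (tool z down)  -0.0
```

View pics/k_side.png

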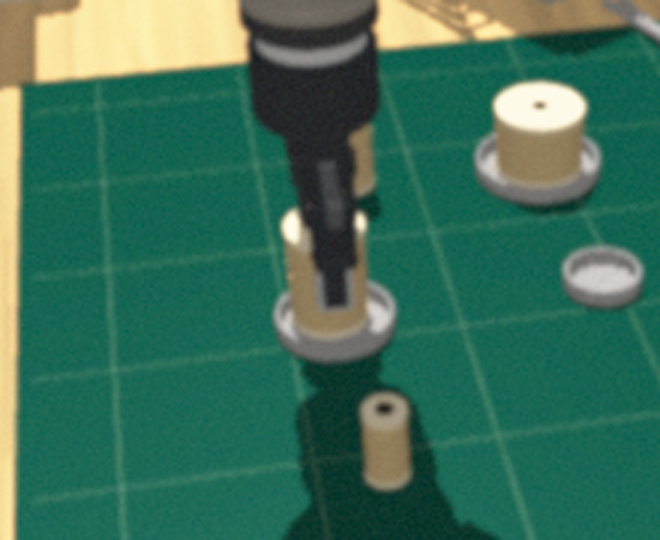

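>>> {"name": "carry_out", "arguments": {
  "series": "0 0 0.2 0 0.2; 0 0 0.2 0 0.2; 0 0 0 0 0.2; 0 0 0 0 0.7; 0 0 0 0 1; 0 0 0 0 1; 0 0 -2 0 1; 0 0 -4 0 1"
}}

```text
clock: 19.32
tcp_pos: [0.4572, 0.1302, 0.0932]
orientation: [3.141, 0.0, -0.006]
contact_force: [0.9, -0.3, 1.2]
grip_width: 0.0855
```

>>> {"name": "carry_out", "arguments": {
  "series": "0 0 -5 0 1; 0.5 -3 0 0 1; 0.9 -4.5 0 0 1; 0.9 -4.5 0 0 1; 0.9 -4.6 0 0 1; 0 0 0 0 1; 0 0 0 0 1; 0 0 0 0 1"
}}

```text
clock: 20.32
tcp_pos: [0.4906, 0.2949, 0.1435]
orientation: [3.14, -0.003, -0.001]
contact_force: [-0.2, -0.3, 0.6]
grip_width: 0.0852
```

```bash
python3 go.py .4912 .296 .022
python3 - <<'E'
from h import *
f=cam('side');cv2.imwrite('pics/l_side.png',f['color'])
f=cam('wrist');cv2.imwrite('pics/l_w.png',f['color']);print(proj(f,[.4912,.296,.06]))
E
```

```text
tcp [0.4906 0.2949 0.1435] xaxis yaw -0.002 zax [-3.0e-04 -1.3e-03 -1.0e+00] j [-0.34  0.45 -0.4   1.87  0.23  0.87 -2.42] w 0.0852 F [-0.2 -0.3  0.6] t 20.32 0.008
need cm [ 0.07 -0.13 12.15] turn to yaw0: (tool z down)  -0.002
[314.30775966 247.64443435]
```

View pics/l_w.png

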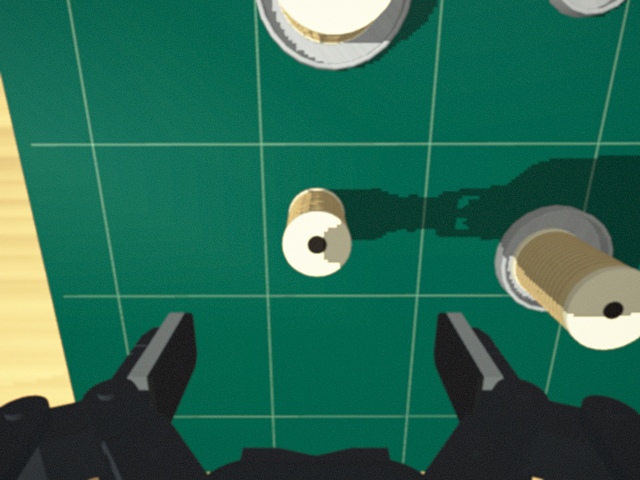

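View pics/l_side.png

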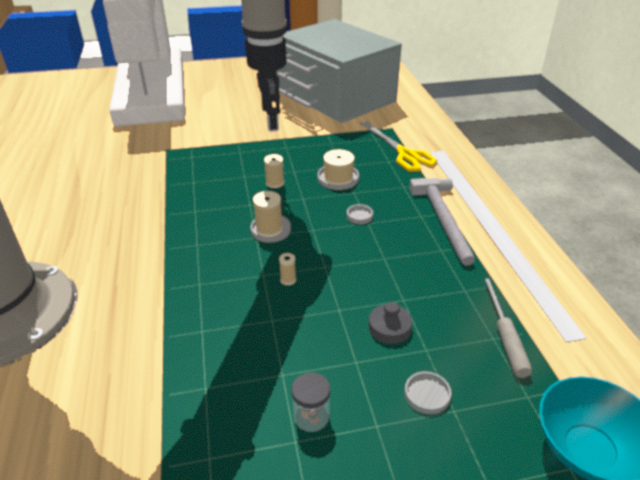

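>>> {"name": "carry_out", "arguments": {
  "series": "0.1 0 3 0 1; 0 0 3 0 1; 0 0 3 0 1; 0 0 2 0 1; 0 0 0.8 0 1; 0 0 0 0 1; 0 0 0 0 1; 0 0 0 0 1"
}}

```text
clock: 21.42
tcp_pos: [0.492, 0.2969, 0.0266]
orientation: [-3.141, 0.001, -0.002]
contact_force: [0.1, -0.6, -0.1]
grip_width: 0.0855
```

```bash
python3 go.py .4912 .296 .026
python3 - <<'E'
from h import *
f=cam('wrist');cv2.imwrite('pics/m_w.png',f['color'])
E
```

```text
tcp [0.492  0.2969 0.0266] xaxis yaw -0.0003 zax [ 1.4e-03  8.0e-04 -1.0e+00] j [-0.39  0.62 -0.34  1.93  0.33  0.65 -2.51] w 0.0855 F [ 0.1 -0.6 -0.1] t 21.43 0.008
need cm [-0.08  0.09  0.06] turn to yaw0: (tool z down)  -0.0
```

View pics/m_w.png

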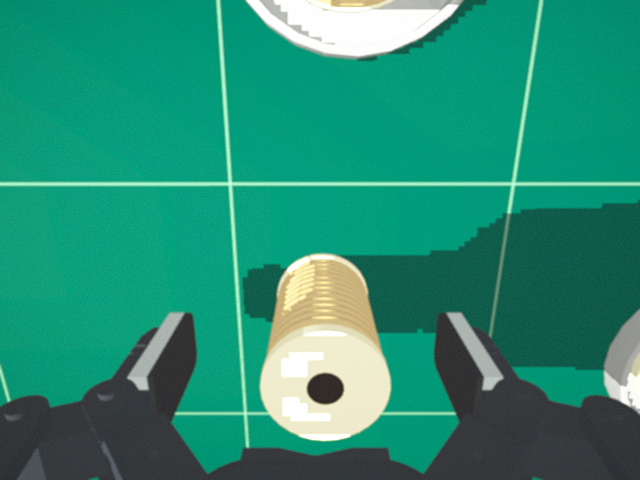

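>>> {"name": "carry_out", "arguments": {
  "series": "0 0.2 0 0 1; 0 0 0 0 0.1; 0 0 0 0 0.1; 0 0 0 0 0.1; 0 0 0 0 0.1; 0 0 0 0 0.1; 0 0 0 0 0.1; 0 0 0 0 0.1",
  "grip_force": 30
}}

```text
clock: 22.48
tcp_pos: [0.4916, 0.2947, 0.0259]
orientation: [-3.141, 0.0, -0.0]
contact_force: [-0.3, 0.2, 1.9]
grip_width: 0.0373
```

>>> {"name": "carry_out", "arguments": {
  "series": "0 0 -1 0 0.1; 0 0 -3 0 0.1; 0 0 -4 0 0.1; 0 0 -4 0 0.1; 0.4 2 -1 0 0.1; 1 4 0 0 0.1; 1 4.5 0 0 0.1; 1 4.5 0 0 0.1"
}}

```text
clock: 23.48
tcp_pos: [0.5254, 0.1431, 0.1562]
orientation: [3.141, 0.0, 0.0]
contact_force: [1.0, -0.3, -0.6]
grip_width: 0.0373
```

>>> {"name": "carry_out", "arguments": {
  "series": "1 4.5 0 0 0.1; 1 4.5 0 0 0.1; 1 4.5 0 0 0.1; 1 4.5 0 0 0.1; 1 4.5 0 0 0.1; 1 4.5 0 0 0.1; 1 4.5 0 0 0.1; 1 4.5 0 0 0.1"
}}

```text
clock: 24.48
tcp_pos: [0.6053, -0.2168, 0.1561]
orientation: [-3.141, 0.0, 0.0]
contact_force: [0.9, 0.6, -0.6]
grip_width: 0.0373
```

>>> {"name": "carry_out", "arguments": {
  "series": "1 4 0 0 0.1; 0.5 4 0 0 0.1; 0 0 0 0 0.1; 0 0 0 0 0.1; 0 0 0 0 0.1; 0 0 0 0 0.1"
}}

```text
clock: 25.22
tcp_pos: [0.6206, -0.2942, 0.156]
orientation: [-3.141, -0.002, -0.0]
contact_force: [-0.5, 0.5, -0.4]
grip_width: 0.0371
```

```bash
python3 go.py .6235 -.296 .03; python3 look.py n .6235 -.296 .029
```

```text
tcp [ 0.6206 -0.2942  0.156 ] xaxis yaw 0.0016 zax [ 1.e-04  4.e-04 -1.e+00] j [ 0.52  0.59 -0.25  1.58  0.16  0.99 -1.35] w 0.0371 F [-0.5  0.5 -0.4] t 25.23 0.008
need cm [ 0.29  0.19 12.6 ] turn to yaw0: (tool z down)  0.002
```

View pics/n_w.png

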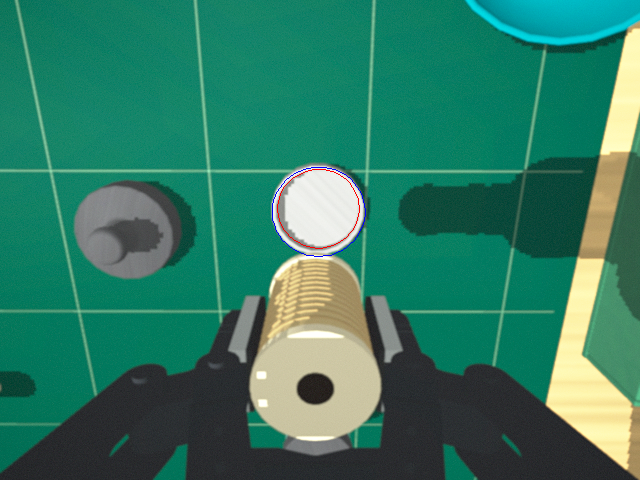

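>>> {"name": "carry_out", "arguments": {
  "series": "0.3 0.2 3 0 0.1; 0 0 3 0 0.1; 0 0 3 0 0.1; 0 0 2 0 0.1; 0 0 1.2 0 0.1; 0 0 0 0 0.1; 0 0 0 0 0.1; 0 0 0 0 0.1"
}}

```text
clock: 26.38
tcp_pos: [0.6241, -0.2978, 0.0349]
orientation: [3.141, -0.001, 0.003]
contact_force: [0.3, -1.0, -0.5]
grip_width: 0.0373
```

```bash
python3 go.py .6235 -.296 .029; python3 look.py p .6235 -.296 .029
```

```text
tcp [ 0.6241 -0.2978  0.0349] xaxis yaw -0.0003 zax [ 1.8e-03 -8.0e-04 -1.0e+00] j [ 0.51  0.73 -0.22  1.63  0.21  0.79 -1.38] w 0.0373 F [ 0.3 -1.  -0.5] t 26.38 0.008
need cm [-0.06 -0.18  0.59] turn to yaw0: (tool z down)  -0.0
```

View pics/p_side.png

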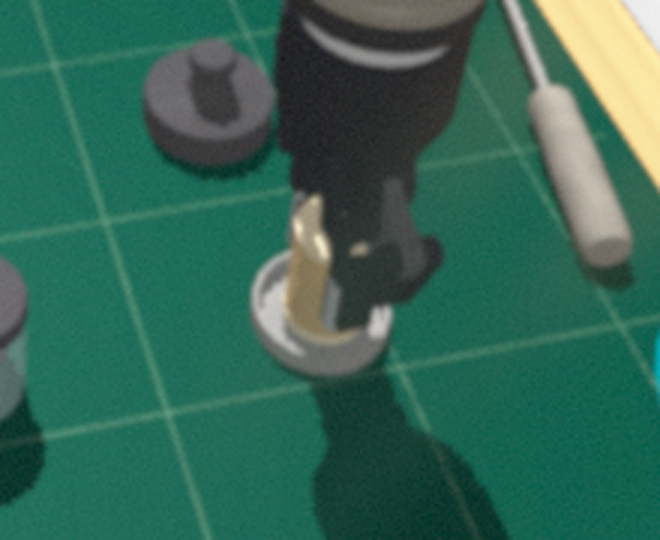

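View pics/p_w.png

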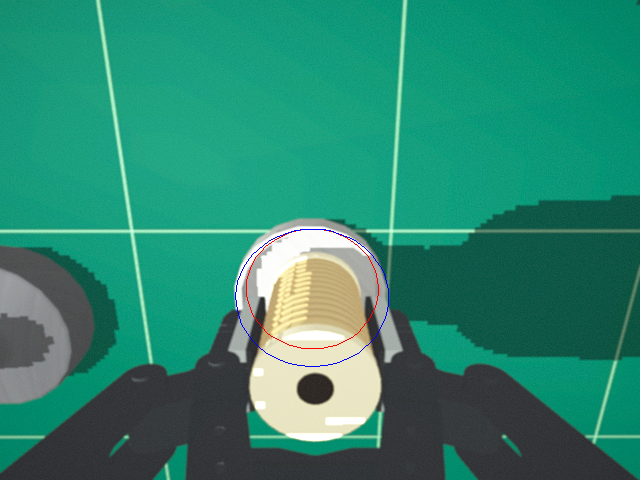

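>>> {"name": "carry_out", "arguments": {
  "series": "0.1 -0.1 0.3 0 0.1; 0 0 0.2 0 0.1; 0 0 0.1 0 0.1; 0 0 0 0 0.1; 0 0 0 0 0.6; 0 0 0 0 0.8; 0 0 0 0 0.8; 0 0 -2 0 0.8"
}}

```text
clock: 27.52
tcp_pos: [0.623, -0.296, 0.0466]
orientation: [-3.14, 0.0, 0.005]
contact_force: [0.1, 0.4, -0.2]
grip_width: 0.0682
```

>>> {"name": "carry_out", "arguments": {
  "series": "0 0 -5 0 0.8; 0 0 -5 0 0.8; -1.5 -3 0 0 0.8; -2.8 -5 0 0 0.8; -2.8 -5 0 0 0.8; -2.8 -5 0 0 0.8; -2.8 -5 0 0 0.8; -2.8 -5 0 0 0.8"
}}

```text
clock: 28.52
tcp_pos: [0.4691, -0.0149, 0.1493]
orientation: [3.141, -0.0, 0.004]
contact_force: [0.6, 1.4, -0.6]
grip_width: 0.0683
```

>>> {"name": "carry_out", "arguments": {
  "series": "0 0 0 0 0.8; 0 0 0 0 0.8; 0 0 0 0 0.8; 0 0 0 0 0.8"
}}

```text
clock: 29.02
tcp_pos: [0.4699, -0.0175, 0.1478]
orientation: [3.141, -0.004, 0.0]
contact_force: [-0.8, -0.5, -0.4]
grip_width: 0.0682
```

```bash
python3 go.py .4705 -.018 .022
python3 - <<'E'
from h import *
f=cam('side');cv2.imwrite('pics/q_side.png',f['color'])
f=cam('wrist');cv2.imwrite('pics/q_w.png',f['color']);print(proj(f,[.4705,-.018,.05]))
E
```

```text
tcp [ 0.4699 -0.0175  0.1478] xaxis yaw -0.0023 zax [ 1.e-04 -1.e-04 -1.e+00] j [ 0.22  0.29 -0.36  2.1   0.14  0.78 -1.81] w 0.0682 F [-0.8 -0.5 -0.4] t 29.02 0.008
need cm [ 0.06  0.05 12.58] turn to yaw0: (tool z down)  -0.002
[317.35327038 238.83809454]
```

View pics/q_w.png

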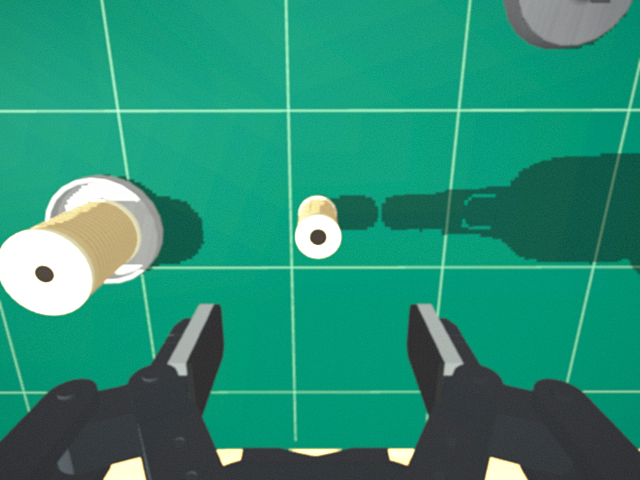

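View pics/q_side.png

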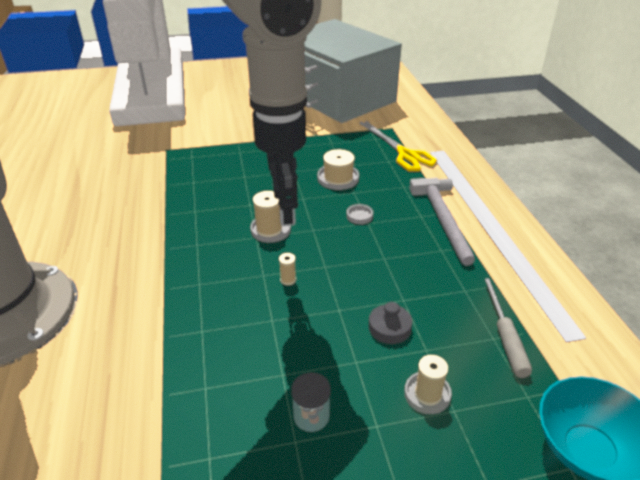

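>>> {"name": "carry_out", "arguments": {
  "series": "0 0 3 0 0.8; 0 0 3 0 0.8; 0 0 3 0 0.8; 0 0 2 0 0.8; 0 0 1.4 0 0.8; 0 0 0 0 0.8; 0 0 0 0 0.8; 0 0 0 0 0.8"
}}

```text
clock: 30.12
tcp_pos: [0.4701, -0.0165, 0.0245]
orientation: [3.142, -0.001, 0.002]
contact_force: [-0.2, 0.4, -0.2]
grip_width: 0.0681
```

```bash
python3 go.py .4705 -.018 .024
python3 - <<'E'
from h import *
f=cam('wrist');cv2.imwrite('pics/s_w.png',f['color'])
E
```

```text
tcp [ 0.4701 -0.0165  0.0245] xaxis yaw -0.0004 zax [ 0.0016 -0.     -1.    ] j [ 0.14  0.5  -0.28  2.17  0.28  0.5  -1.94] w 0.0681 F [-0.2  0.4 -0.2] t 30.12 0.008
need cm [0.04 0.15 0.05] turn to yaw0: (tool z down)  -0.0
```

View pics/s_w.png

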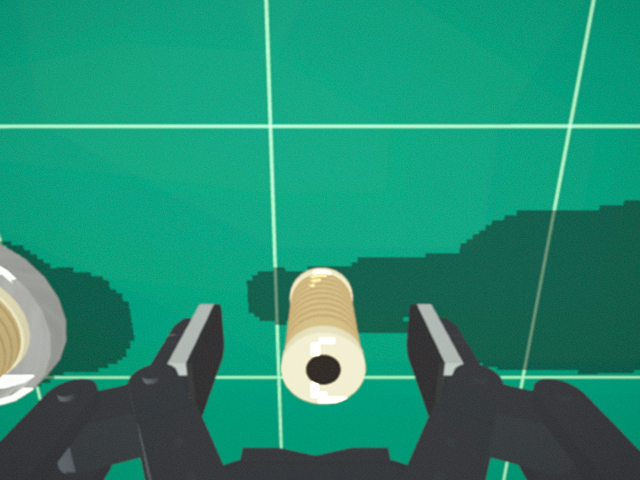

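>>> {"name": "carry_out", "arguments": {
  "series": "0 0.2 0 0 0.8; 0 0 0 0 0; 0 0 0 0 0; 0 0 0 0 0; 0 0 0 0 0; 0 0 0 0 0; 0 0 0 0 0; 0 0 0 0 0",
  "grip_force": 25
}}

```text
clock: 31.18
tcp_pos: [0.4695, -0.0185, 0.0239]
orientation: [3.142, -0.0, 0.0]
contact_force: [-1.4, -0.5, 5.3]
grip_width: 0.0256
```

>>> {"name": "carry_out", "arguments": {
  "series": "0 0 -1 0 0; 0 0 -3 0 0; 0 0 -4 0 0; 0 0 -3 0 0; 2 -1.8 0 0 0; 3 -2.7 0 0 0; 3 -2.7 0 0 0; 3 -2.7 0 0 0"
}}

```text
clock: 32.17
tcp_pos: [0.5803, 0.0813, 0.1341]
orientation: [-3.142, 0.001, -0.0]
contact_force: [0.4, -0.7, -0.8]
grip_width: 0.0256
```

>>> {"name": "carry_out", "arguments": {
  "series": "3 -2.7 0 0 0; 3 -3 0 0 0; 0 0 0 0 0; 0 0 0 0 0; 0 0 0 0 0; 0 0 0 0 0"
}}

```text
clock: 32.92
tcp_pos: [0.6391, 0.1364, 0.1339]
orientation: [3.141, -0.002, -0.0]
contact_force: [0.7, 0.1, -0.1]
grip_width: 0.0256
```

```bash
python3 go.py .6400 .138 .028; python3 look.py u .640 .138 .023
```

```text
tcp [0.6391 0.1364 0.1339] xaxis yaw -0.0014 zax [-1.e-04 -5.e-04 -1.e+00] j [-0.06  0.57 -0.35  1.68  0.24  0.93 -2.07] w 0.0256 F [ 0.7  0.1 -0.1] t 32.92 0.008
need cm [ 0.09 -0.16 10.59] turn to yaw0: (tool z down)  -0.001
```

View pics/u_w.png

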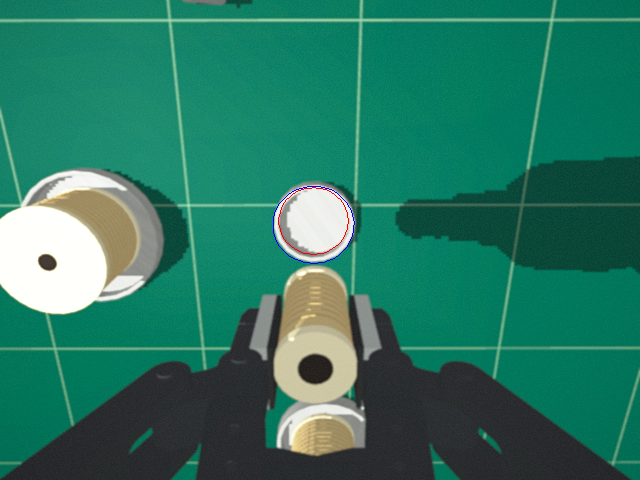

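>>> {"name": "carry_out", "arguments": {
  "series": "0.1 -0.1 3 0 0; 0 0 3 0 0; 0 0 2.5 0 0; 0 0 1.5 0 0; 0 0 0 0 0; 0 0 0 0 0; 0 0 0 0 0"
}}

```text
clock: 33.95
tcp_pos: [0.6413, 0.1388, 0.035]
orientation: [-3.141, 0.0, -0.003]
contact_force: [-0.8, 0.6, -0.6]
grip_width: 0.0255
```

```bash
python3 go.py .6410 .1373 .027; python3 look.py v .641 .1373 .023
```

```text
tcp [0.6413 0.1388 0.035 ] xaxis yaw -0.0003 zax [ 1.9e-03  5.0e-04 -1.0e+00] j [-0.09  0.7  -0.31  1.72  0.29  0.76 -2.11] w 0.0255 F [-0.8  0.6 -0.6] t 33.95 0.008
need cm [-0.03  0.15  0.8 ] turn to yaw0: (tool z down)  -0.0
```

View pics/v_w.png

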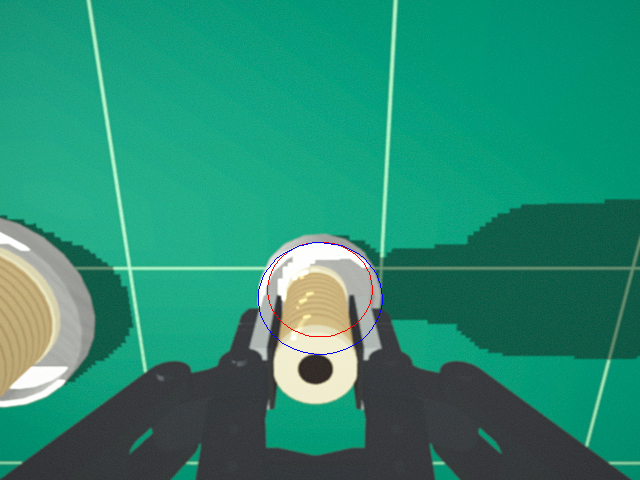

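View pics/v_side.png

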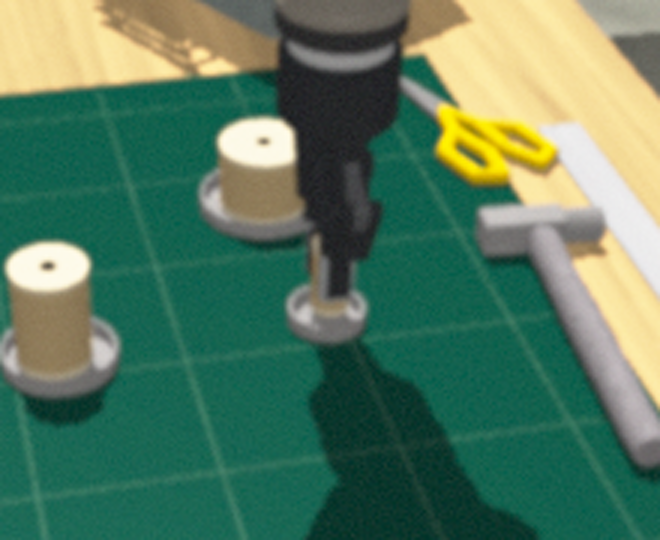

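>>> {"name": "carry_out", "arguments": {
  "series": "0.1 0.1 0.4 0 0; 0 0 0.2 0 0; 0 0 0.1 0 0; 0 0 0 0 0; 0 0 0 0 0"
}}

```text
clock: 34.72
tcp_pos: [0.6413, 0.1373, 0.0269]
orientation: [3.141, -0.001, -0.0]
contact_force: [-1.2, -1.0, 4.5]
grip_width: 0.0253
```

```bash
python3 go.py .6410 .1373 .027; python3 look.py w .641 .1373 .023
```

```text
tcp [0.6413 0.1373 0.0269] xaxis yaw -0.0004 zax [-2.e-04 -4.e-04 -1.e+00] j [-0.09  0.71 -0.31  1.72  0.3   0.75 -2.12] w 0.0253 F [-1.2 -1.   4.5] t 34.73 0.008
need cm [-0.03  0.   -0.01] turn to yaw0: (tool z down)  -0.0
```

View pics/w_w.png

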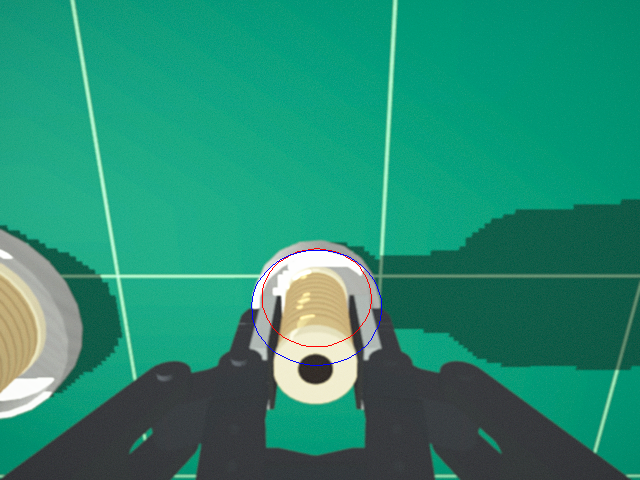

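On the floor (4.5 N contact). Release and retreat.

>>> {"name": "carry_out", "arguments": {
  "series": "0 0 0 0 0.3; 0 0 0 0 0.5; 0 0 0 0 0.7; 0 0 0 0 0.7; 0 0 -1.5 0 0.7; 0 0 -4 0 0.7; 0 0 -5 0 0.7; 0 0 -5 0 0.7"
}}

```text
clock: 35.88
tcp_pos: [0.6414, 0.1376, 0.1844]
orientation: [-3.141, 0.0, -0.001]
contact_force: [1.1, -0.4, -0.3]
grip_width: 0.0594
```

>>> {"name": "carry_out", "arguments": {
  "series": "0 0 -5 0 0.7; -3 0 -3 0 0.7; -4 0 0 0 0.7; -4 0 0 0 0.7; -4 0 0 0 0.7; 0 0 0 0 0.7; 0 0 0 0 0.7; 0 0 0 0 0.7"
}}

```text
clock: 36.88
tcp_pos: [0.4925, 0.1375, 0.2621]
orientation: [-3.141, 0.002, -0.001]
contact_force: [0.6, -0.0, -0.6]
grip_width: 0.0598
```

```bash
cat > fin.py <<'E'
from fit import *
C=dict(spool_widest=(.6305,.2858),spool_wide=(.459,.1303),spool_narrow=(.6235,-.296),spool_slimmest=(.641,.1375))
F=[cam("scene"),cam("side")]
cv2.imwrite('pics/x_scene.png',F[0]['color']);cv2.imwrite('pics/x_side.png',F[1]['color'])
for q in C:
    fr=[]
    for f in F:
        p=proj(f,[*C[q],.03])
        for t in spotter.trace(f,q):
            if np.linalg.norm(np.array(t['uv'])-p)<30: fr.append((f,t['pixels']));break
    if fr:
        x,e=fit(fr,q,[*C[q],.003]);print(q,len(fr),x.round(4),'off mm',((x[:2]-C[q])*1000).round(1),'rms',round(e,2))
for q in('button_jar','pattern_weight'):
    obs=[(f,m[0]['uv']) for f in F for m in[spotter.mark_of(f,q)] if m];print(q,[np.round(o[1]) for o in obs],tri(obs)[0].round(3) if len(obs)>1 else '')
o=r.get_obs();print(o['clock'],o['contact_force'].round(1))
E
python3 fin.py
```

```text
spool_widest 2 [ 0.6303  0.2879 -0.001  -0.0009] off mm [-0.2  2.1] rms 0.6
spool_wide 2 [ 0.4564  0.1325 -0.0005 -0.001 ] off mm [-2.6  2.2] rms 0.41
spool_narrow 2 [ 6.239e-01 -2.960e-01 -1.000e-04  0.000e+00] off mm [ 0.4 -0. ] rms 0.56
spool_slimmest 2 [ 6.416e-01  1.389e-01 -1.000e-03 -3.000e-04] off mm [0.6 1.4] rms 0.44
button_jar [array([166., 213.]), array([311., 415.])] [ 0.459 -0.296 -0.002]
pattern_weight [array([229., 280.]), array([391., 329.])] [ 0.613 -0.159 -0.011]
37.575 [ 0.4  0.4 -0.3]
```

View pics/x_scene.png

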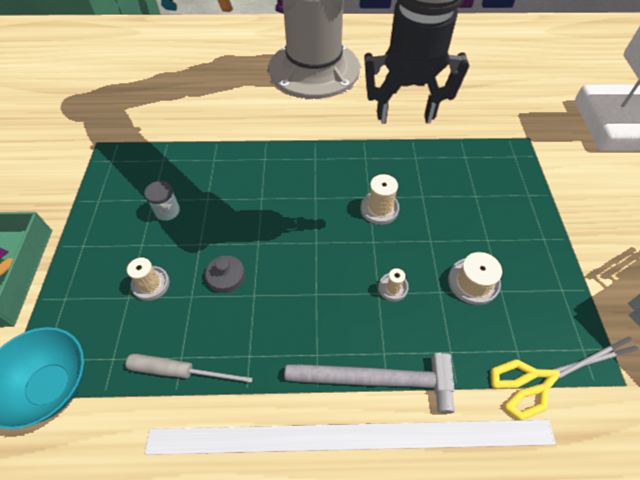

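View pics/x_side.png

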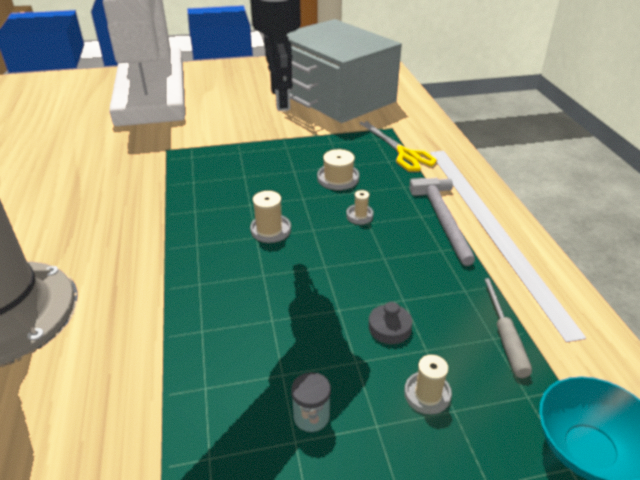

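```bash
python3 -c "
from bench import r
print(r.hand_in())"
```

```text
the job is handed in; nothing more can be done
None
```

I moved the four spools into their matching cups in order, widest to slimmest, and handed the job in at about 37.6 s on the robot's clock.

**Spools:** The last scene and side pictures show all four standing upright. Silhouette fits put each one within about 3.4 mm of its cup's centre, against 10 mm of clearance. All four sit lower than rim height. Their bases read roughly 0 to -1 mm, against about -3 mm on the table for the three larger spools and all four cups, which fits the 3 mm cup floor. The slimmest read -1.4 mm on the table, so its fit rose only 0.4 mm, but it pressed on the cup floor with 4.5 N just before I let go.

**Jar and weight:** Both stand where they were. Their measured positions shifted by 3 mm or less, which is about the measuring error.

**Disagreements:** Heights from the fixed cameras read about 3 mm low throughout. The wrist camera differed from them by 1 to 3 mm on cup positions. I allowed for both, and neither came close to the clearance.

**Forces:** The highest tool force I read, at the end of a move, was about 5.6 N. I have no readings from within the moves.

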